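# Stamp a cap and index the mark three stops

## Robot

A 7-joint arm with a two-finger parallel gripper is mounted at the origin on a cart in front of the work surface, level with it; the furniture and walls round the work are solid. World frame = base frame: x ahead of the robot, y to its left, z up, the work surface at z = 0. Lengths are in m, angles in rad, forces in N, time in s.
With the tool pointing down it reaches from about 0.4 to 0.85 m from the base axis. Payload 10.4 kg.
Tool frame: the origin (TCP) lies between the finger pads; the fingertips stand tip_extent ahead of it and the grasp point (between the pads) lies 2 mm behind it (tip_extent is the distance from the TCP to the fingertips, in m); z points along the fingers, y is the direction in which the jaws open and shut (so a half turn about z gives the same grasp; the last joint's range is limited). The gripper opens to 87 mm and grips with 3 to 60 N. Pads are 19 mm wide; open, the fingers measure 117 mm over their backs; the gripper's body (75 mm by 190 mm) begins 51 mm behind the grasp point.
Start: joints at [-1.358, 0.332, -0.065, 1.46, 0.022, 1.35, -0.088], TCP at [0.146, 0.608, 0.24] pointing down, gripper open.
Joint ranges: [-2.6, 2.6], [-0.5, 2.12], [-1.47, 1.34], [0.16, 2.42], [-1.27, 4.41], [0.06, 2.06], [-2.6, 2.6]. Speed limits (rad/s): [2.22, 2.22, 2.79, 2.79, 3.14, 3.14, 3.14].

## Interface

Orientations are given as a unit quaternion [x, y, z, w].
In Python, from bench import read_state, camera, camera_params, close_job, tip_extent gives the robot as it stands. The module is installed in compiled form; this text tells all that it offers.
- The arm moves only by the tool send_rows, never from a script. Its argument "steps" is a list of rows, each a list of 7 numbers: the turn, a rotation vector about the tool's x, y, z in degrees, then the shift along the tool's x, y, z in m, then the gripper's target within -1 to 1 (shut at 1, half-way at 0, fully open at -1). In form: [[ax, ay, az, x, y, z, jaw], ...]. A call has exactly 10 rows; each row shifts and turns the pose as measured when the row begins, along the tool's axes as they then stand; what a row does not reach is not made up. A row lasts 1/10 s, in which the tool goes at most 50 mm and 8.59 degrees, less where a joint would pass 70% of its speed; a pose out of reach is approached as far as the arm can. A call with a gripper value outside its range is refused whole. The fingers move at their own pace and stop on an object; "force" is the grip in N (left out, the last holds). Time passes only in rows, so rows that do not move let the fingers close, or fill a call up. It gives the time, the measured TCP pose, the force and the opening at its end, in the units of the state.
- read_state(): the state, without advancing time (a new reading comes with each control period).
- camera(name): name is "scene" or "top" or "wrist"; returns (picture, depth): 420x560x3 uint8, blue, green, red; 420x560 float32, m along the optical axis (not along the pixel's ray), 0 where there is no reading.
- camera_params(name): a dict with "camera_matrix" (3x3 intrinsics, pixels), "dist" ([k1, k2, p1, p2, k3] as OpenCV has them; the pictures are not rectified), "world_from_camera" (4x4, takes a point from camera to world coordinates). Camera axes: x right, y down, z forward; pixel columns grow to the right and rows downward; lengths in m; the calibration is good to about 2 mm. A picture is of the moment at which its call begins: read the wrist's pose just before it. camera_params takes no time and is no camera call; for the wrist camera it gives the pose at the moment of the call.
- close_job(): hands the job in, once; it reports no verdict.
The state is a dict: "time": time; "joint_positions": joint angles; "joint_vel": joint speeds; "joint_torque": joint torques, N m; "ee_pos": TCP position; "eef_rot": TCP orientation; "ft_force": force on the tool from outside, world axes, zero at the start; "torque": the same for the moment, N m; "width": finger opening in m.
Only numpy, scipy, OpenCV 4.12 (cv2) and the standard library are available. Lean on these libraries where they do the work, as an engineer would, in place of code of your own. Each camera call takes 0.05 s, during which the arm holds its last target.

## Task

Stamp the jar cap that lies in the nest of the small hand press: push the sprung lever all the way down to its stop and let it swing back up. Then turn the indexing knob at the other end of the press clockwise (seen from above), counting the clicks, from its home position to the third stop and never as far as the fourth, and finish while still holding the knob's bar gripped there, so that the mark can be locked. The cap stays in its nest and the loose things on the bench stay where they are.

Things in the scene. Friction and masses are not known exactly. Their poses are not given: they have to be found in the camera images.
- press: hand press and indexing head on one grey base plate (160 x 300 x 18 mm), bolted down, turned up to 0.25 rad; origin on the bench, z up, -x is the front (to the robot); base spans x -60 to 100, y -150 to 150 mm. Press head: x 2 to 105, y 40 to 100, top z 175 mm. Round indexing head: radius 54, top z 66 mm, centre x 0, y -85 mm
- lever_bar (a point): middle of the black cross bar (18 mm thick, 90 mm long, along the press y axis) at the end of the lever, a 12 mm rod that points to the front. It swings 130 mm from an axis along the press y axis at x 50, y 116, z 150 mm in the press frame. At rest the lever points 0.70 rad above level: bar at x -49, z 234 mm; at its stop x -80, z 139 mm
- press_lever (a joint): angle of the press lever, rad: 0 at rest (up), grows as the bar is pushed down, 0.785 at its stop. A spring pushes it back up, about 7 N at the bar at rest and 12 N at the stop; let go, it returns to 0 within about half a second
- knob_bar: black upright grip bar on the indexing knob: 60 mm long (its x axis), 14 mm thick (y), 32 mm high; origin at the middle of its underside on the knob's axis, 80 mm above the bench, on a disc of radius 30 mm. The white line and nose at its -x end point to black marks on the dial: a long one at home, short ones at the stops
- knob_grip (a point): point to grip the knob bar, on the knob's vertical axis, 98 mm above the bench (14 mm below the bar's top), axes as the knob bar
- index_knob (a joint): angle of the indexing knob, rad: 0 at home (end stop), grows clockwise from above to 2.51. Sprung detent stops every 0.419: first 0.419, second 0.838, third 1.257, fourth 1.676. A click takes about 0.2 N m and snaps into the next stop soon after half way; released there, it stays. At home the bar's x axis is 0.628 rad anticlockwise of the press x axis
- nest (a point): centre of the top of the round steel anvil under the press ram, on which the cap lies, 32 mm above the bench, at x 25, y 70 mm in the press frame; four pins stand round it
- cap: gold jar cap, 64 mm across, 10 mm high, loose in the nest; origin at the centre of its underside
- spare_cap: bystander: gold jar cap, 64 mm across, 10 mm high, on the bench; origin at the centre of its underside
- counter: bystander: tally counter, 44 x 51 x 30 mm, on the bench; origin at the middle of its underside
- label_roll: bystander: roll of labels, 66 mm across, 39 mm high, on the bench; origin at the centre of its underside
- marker: bystander: marker pen, 122 mm long (its x axis), 14 mm thick, lying on the bench left of the press; origin at the middle of its underside

How it is judged:
On the way, in this order (a step that is already met when the one before it is completed fails the run):
1. the lever is pushed down to its stop (value of joint press_lever above 0.73 rad), for 0.05 s.
2. the lever is back up (value of joint press_lever below 0.08 rad), for 0.1 s.
3. the knob clicks over to its first stop (value of joint index_knob above 0.25 rad), for 0.05 s.
4. the knob reaches the third stop (value of joint index_knob above 1.137 rad), for 0.2 s.
At the end, for the whole second after the job is handed in: the knob stands at its third stop (1.257 rad, within 0.12), the fingers still grip its bar with more than 2 N, the grasp point within 40 mm of the grip point; the lever is back up (below 0.08 rad); the cap lies in its nest (within 8 mm of its centre, not lifted) (value of joint index_knob between 1.137 and 1.377 rad and contact force between the fingers and knob_bar above 2 N and distance between the grasp point and knob_grip below 0.04 m and value of joint press_lever below 0.08 rad and horizontal distance between cap and nest below 0.008 m and z of cap in the frame of nest below 0.004 m); the arm keeps its last pose, push and grip.
It fails at once if the knob is turned on to the fourth stop (value of joint index_knob above 1.57 rad).
It fails at once if the cap leaves its nest (distance between cap and nest above 0.015 m).
It fails at once if a bystander is displaced (distance of any of spare_cap, counter, label_roll, marker from where it was at the start of the episode above 0.02 m).
It also fails if it takes over 48 s, if anything falls off the work surface, if the arm or the gripper's body presses on something with over 40 N, if the wrist force passes 120 N, or if a joint passes its speed limit or range.

## Working session

There is one attempt and no reset: what is moved stays moved. The work goes in short steps, Python scripts to look and compute and a tool call to move; the robot and the scene stay as the last step left them, time stands still between calls to the robot, and variables do not carry over. Pictures are saved under pics/ and viewed, and the job is handed in when it is done.

Besides the shell and the picture viewer there is one more tool, called as a command line: name --pt "numbers of a row" for each row, then --argument value for the rest. send_rows: Moves the arm, as the interface text tells. Its arguments: {"type":"object","properties":{"steps":{"type":"array"},"force":{"type":"number"}},"required":["steps"]}

```bash
mkdir -p pics; ls; python3 - <<'E'
from bench import *
import cv2,numpy as np
print(read_state()); print(tip_extent if not callable(tip_extent) else tip_extent())
for n in ["scene","top"]:
    p,d=camera(n); cv2.imwrite(f"pics/{n}0.png",p); np.save(f"pics/{n}0.npy",d)
    print(n,camera_params(n))
E
```

```text
pics
{'time': 0.0, 'joint_positions': array([-1.35764046,  0.33289577, -0.06470868,  1.46094318,  0.02161181,
        1.34986771, -0.08847778]), 'joint_vel': array([-0.00017931,  0.0009504 ,  0.00083017, -0.00068788,  0.00119742,
       -0.00221467,  0.00105468]), 'joint_torque': array([ 1.08453194e-03, -6.23239732e+01,  2.52715568e-02, -3.89904714e+01,
       -6.14034967e-02,  3.96760495e-02,  1.05040240e-04]), 'ee_pos': array([0.14590607, 0.60736585, 0.23873812]), 'eef_rot': array([ 1.17578267e-01,  9.93063366e-01, -7.07420876e-04, -4.71430591e-05]), 'ft_force': array([0.12651435, 0.32384164, 1.03276896]), 'torque': array([ 0.01195029,  0.0470593 , -0.01749741]), 'width': 0.08672997558104323}
0.017
scene {'camera_matrix': array([[527.67678283,   0.        , 289.45065272],
       [  0.        , 527.67678283, 209.45844416],
       [  0.        ,   0.        ,   1.        ]]), 'dist': array([-0.1997092,  0.       ,  0.       ,  0.       ,  0.       ]), 'world_from_camera': array([[ 0.57742809, -0.4457013 ,  0.68405201, -0.37014457],
       [-0.81641044, -0.32252436,  0.47901152, -0.59001721],
       [ 0.00712738, -0.8350619 , -0.55010982,  0.84743862],
       [ 0.        ,  0.        ,  0.        ,  1.        ]])}
top {'camera_matrix': array([[386.0877259 ,   0.        , 269.66416637],
       [  0.        , 386.0877259 , 211.39647795],
       [  0.        ,   0.        ,   1.        ]]), 'dist': array([-0.02099332,  0.        ,  0.        ,  0.        ,  0.        ]), 'world_from_camera': array([[-0.01411881, -0.99559968,  0.09263879,  0.41759479],
       [-0.99963843,  0.01617474,  0.02147977,  0.02818847],
       [-0.02288366, -0.09230203, -0.99546807,  1.13354013],
       [ 0.        ,  0.        ,  0.        ,  1.        ]])}
```

View pics/scene0.png

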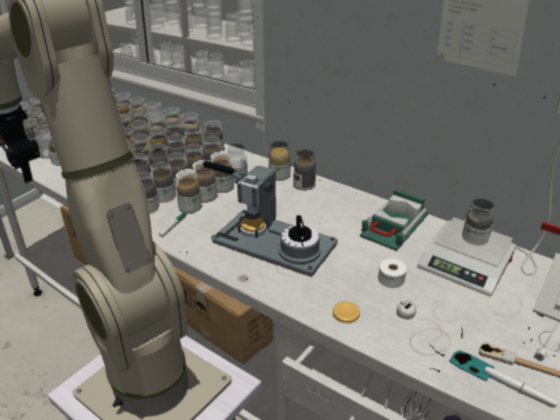

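View pics/top0.png

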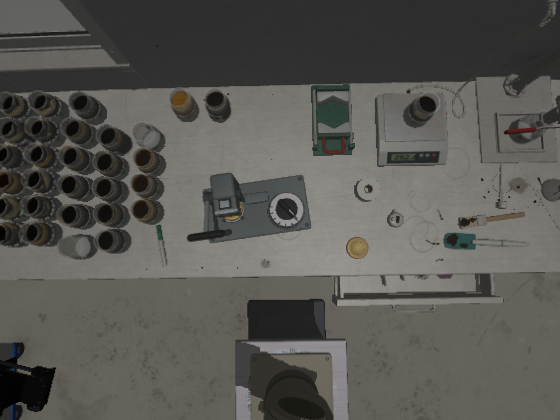

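The scene view shows the press in mid-bench at about (275,235). In the top view it is at about (258,208), with the knob at (288,208), the lever bar at (208,237), the marker at (161,245), the spare cap at (357,247), the label roll at (367,190) and the counter at (395,218). I'll enlarge the crop.

```bash
python3 - <<'E'
import cv2,numpy as np
p=cv2.imread("pics/top0.png")
c=p[160:260,180:330]; cv2.imwrite("pics/top0c.png",cv2.resize(c,None,fx=5.3,fy=5.3,interpolation=cv2.INTER_CUBIC))
p=cv2.imread("pics/scene0.png")
c=p[150:275,190:350]; cv2.imwrite("pics/scene0c.png",cv2.resize(c,None,fx=4.8,fy=4.8,interpolation=cv2.INTER_CUBIC))
E
```

```text
(no output)
```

View pics/top0c.png

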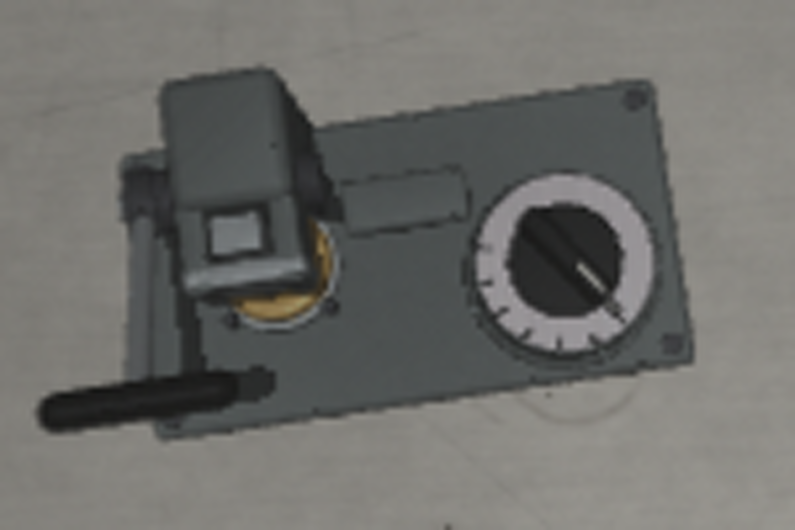

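View pics/scene0c.png

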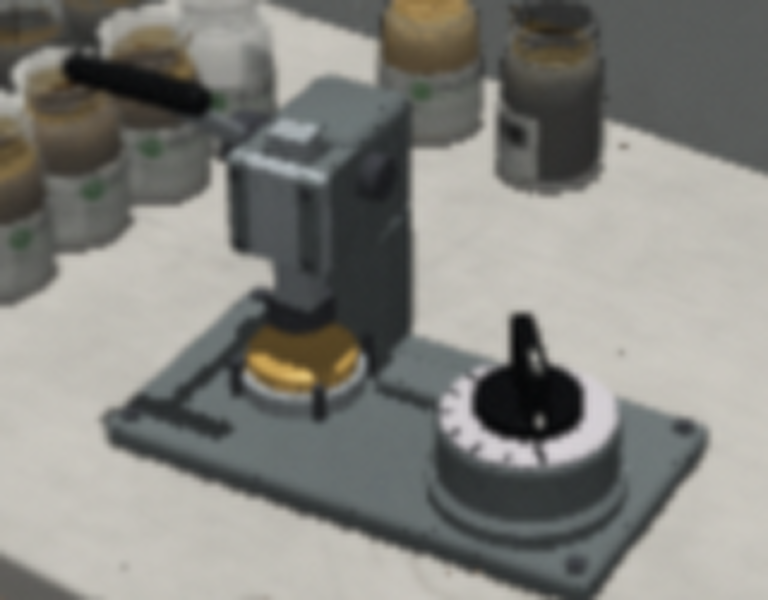

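The crop shows base-plate corners at about (652,82), (692,362) and (165,437), the dial centre at (565,262), and the white line running from (580,265) to (605,292). The black lever bar runs from (42,412) to (236,388). The black blob at (258,383) is shadow.

```bash
cat > h.py <<'E'
import cv2,numpy as np
from bench import *
def ray(cp,uv):
    q=cv2.undistortPoints(np.array(uv,float).reshape(-1,1,2),cp["camera_matrix"],cp["dist"]).reshape(-1,2)
    T=cp["world_from_camera"]; d=np.c_[q,np.ones(len(q))]@T[:3,:3].T
    return T[:3,3],d
def plane(cp,uv,z):
    o,d=ray(cp,uv); return o+d*((np.asarray(z)-o[2])/d[:,2])[:,None]
def proj(cp,P):
    T=np.linalg.inv(cp["world_from_camera"]); 
    r,_=cv2.Rodrigues(T[:3,:3])
    return cv2.projectPoints(np.array(P,float),r,T[:3,3],cp["camera_matrix"],cp["dist"])[0].reshape(-1,2)
def deproj(cp,uv,dep):
    o,d=ray(cp,uv); return o+d*np.asarray(dep)[:,None]
E
python3 - <<'E'
from h import *
from scipy.optimize import least_squares
ct,cs=camera_params("top"),camera_params("scene")
f=lambda c,o,s:np.array(c)/s+np.array(o)-0.0
# press-frame points
P=np.array([[100,-150,18],[-60,-150,18],[-60,150,18],[0,-85,66],[-49,161,234],[-49,71,234]])/1000.
ut=f([[656,84],[692,362],[162,437],[565,262],[42,413],[238,385]],[180,160],5.3)
us=f([[590,590],[708,432],[106,425],[528,408]],[190,150],4.8)
Ps=np.array([[-60,-150,18],[100,-150,18],[-60,150,18],[0,-85,66]])/1000.
print(plane(ct,ut,P[:,2]).round(4)); print(plane(cs,us,Ps[:,2]).round(4))
def W(x,P):
    c,s=np.cos(x[2]),np.sin(x[2]); return np.c_[x[0]+c*P[:,0]-s*P[:,1],x[1]+s*P[:,0]+c*P[:,1],P[:,2]]
r=lambda x:np.r_[(proj(ct,W(x,P))-ut).ravel(),(proj(cs,W(x,Ps))-us).ravel()]
s=least_squares(r,[.6,0.1,-.1],loss='soft_l1'); print(s.x, r(s.x).reshape(-1,2).round(2))
x=s.x
Q=np.array([[0,-85,98],[-49,116,234],[-80,116,139],[25,70,32]])/1000.
print(W(x,Q).round(4))
d=np.load("pics/top0.npy")
for uv in [(208,237),(200,237),(287,209),(285,198),(222,190),(270,220)]:
    print(uv,deproj(ct,[uv],[d[uv[1],uv[0]]]).round(4))
E
```

```text
[[ 0.6241 -0.0489  0.018 ]
 [ 0.4705 -0.065   0.018 ]
 [ 0.434   0.2245  0.018 ]
 [ 0.5216  0.0041  0.066 ]
 [ 0.4421  0.2397  0.234 ]
 [ 0.4532  0.1529  0.234 ]]
[[ 0.4663 -0.0753  0.018 ]
 [ 0.616  -0.0548  0.018 ]
 [ 0.4272  0.2172  0.018 ]
 [ 0.522   0.0017  0.066 ]]
[0.51039809 0.08611618 0.12255773] [[ 0.53 -1.32]
 [ 1.76  0.44]
 [-1.08  0.52]
 [ 0.86  0.29]
 [-0.08  0.01]
 [ 0.96  0.02]
 [-1.15 -1.44]
 [ 0.92 -2.75]
 [-1.55 -2.34]
 [-0.28  0.21]]
[[0.5208 0.0018 0.098 ]
 [0.4476 0.1953 0.234 ]
 [0.4168 0.1915 0.139 ]
 [0.5267 0.1586 0.032 ]]
(208, 237) [[0.4434 0.1913 0.2407]]
(200, 237) [[0.4436 0.2097 0.2418]]
(287, 209) [[0.5185 0.004  0.1098]]
(285, 198) [[0.5521 0.0082 0.0788]]
(222, 190) [[0.5631 0.1683 0.1732]]
(270, 220) [[0.4959 0.0515 0.0252]]
```

```bash
cat >> h.py <<'E'
from scipy.spatial.transform import Rotation as R
def delta(target, jawdeg=None):
    s=read_state(); Rm=R.from_quat(s["eef_rot"]); p=s["ee_pos"]
    y=Rm.as_matrix()[:,1]; cur=np.degrees(np.arctan2(y[1],y[0]))
    print("t",round(s["time"],2),"p",p.round(4),"jaw deg",round(cur,2),"tilt",np.degrees(np.arccos(-Rm.as_matrix()[2,2])).round(2),"F",s["ft_force"].round(2),"M",s["torque"].round(3),"w",round(s["width"],4))
    # upright target
    if jawdeg is None: jawdeg=cur
    j=np.radians(jawdeg); Y=np.array([np.cos(j),np.sin(j),0]);Z=np.array([0,0,-1.]);X=np.cross(Y,Z)
    Rt=R.from_matrix(np.c_[X,Y,Z])
    print(" rotvec(deg, tool)",np.degrees((Rm.inv()*Rt).as_rotvec()).round(2)," shift tool now",Rm.inv().apply(np.array(target)-p).round(4)," shift in target frame",Rt.inv().apply(np.array(target)-p).round(4))
    return s
E
python3 - <<'E'
from h import *
delta([.446,.195,.31],97)
print(read_state()["joint_positions"].round(3))
E
```

```text
t 0.1 p [0.1459 0.6074 0.2388] jaw deg 76.49 tilt 0.07 F [ 0.17  0.09 -1.07] M [0.009 0.012 0.023] w 0.0866
 rotvec(deg, tool) [-7.000e-02 -1.000e-02 -2.051e+01]  shift tool now [-0.3881 -0.331  -0.0707]  shift in target frame [-0.2476 -0.4459 -0.0712]
[-1.358  0.333 -0.065  1.461  0.022  1.35  -0.088]
```

send_rows --pt "0 0 -2 0 0 -0.008 1" --pt "0 0 -2 0 0 -0.008 1" --pt "0 0 -2 0 0 -0.008 1" --pt "0 0 -2 0 0 -0.008 1" --pt "0 0 -2 0 0 -0.008 1" --pt "0 0 -2 0 0 -0.008 1" --pt "0 0 -2 0 0 -0.008 1" --pt "0 0 -2 0 0 -0.008 1" --pt "0 0 -2 0 0 -0.008 1" --pt "0 0 -2 0 0 -0.008 1" --force 30

```text
time: 1.1
ee_pos: [0.1455, 0.6052, 0.3152]
eef_rot: [-0.063, 0.998, -0.007, -0.002]
ft_force: [-0.4, -0.4, -0.8]
width: 0.0149
```

```bash
python3 - <<'E'
from h import *
delta([.446,.195,.31],97)
E
```

```text
t 1.1 p [0.1455 0.6052 0.3152] jaw deg 97.28 tilt 0.78 F [-0.38 -0.37 -0.79] M [0.063 0.044 0.024] w 0.0149
 rotvec(deg, tool) [-0.74 -0.23  0.27]  shift tool now [-0.2461 -0.4448  0.01  ]  shift in target frame [-0.2482 -0.4437  0.0052]
```

send_rows --pt "0 0 0 -0.01 -0.018 0 1" --pt "0 0 0 -0.02 -0.036 0 1" --pt "0 0 0 -0.02 -0.036 0 1" --pt "0 0 0 -0.02 -0.036 0 1" --pt "0 0 0 -0.02 -0.036 0 1" --pt "0 0 0 -0.02 -0.036 0 1" --pt "0 0 0 -0.02 -0.036 0 1" --pt "0 0 0 -0.02 -0.036 0 1" --pt "0 0 0 -0.02 -0.036 0 1" --pt "0 0 0 -0.02 -0.036 0 1"

```text
time: 2.1
ee_pos: [0.381, 0.2819, 0.3148]
eef_rot: [-0.069, 0.998, -0.008, -0.004]
ft_force: [0.4, -0.4, 0.2]
width: 0.0003
```

```bash
python3 - <<'E'
from h import *
delta([.446,.195,.30],97)
E
```

```text
t 2.1 p [0.381  0.2819 0.3148] jaw deg 97.97 tilt 1.06 F [ 0.39 -0.37  0.17] M [ 0.123 -0.053  0.046] w 0.0003
 rotvec(deg, tool) [-0.89 -0.57  0.97]  shift tool now [-0.0524 -0.0948  0.0158]  shift in target frame [-0.0539 -0.0941  0.0148]
```

send_rows --pt "-0.2 -0.1 0.2 -0.01 -0.018 0 1" --pt "-0.2 -0.1 0.2 -0.01 -0.018 0 1" --pt "-0.2 -0.1 0.2 -0.01 -0.018 0 1" --pt "-0.2 -0.1 0.2 -0.01 -0.018 0.003 1" --pt "-0.2 -0.1 0.2 -0.009 -0.016 0.003 1" --pt "-0.1 0 0 -0.003 -0.006 0.003 1" --pt "0 0 0 0 0 0.003 1" --pt "0 0 0 0 0 0.003 1" --pt "0 0 0 0 0 0 1" --pt "0 0 0 0 0 0 1"

```text
time: 3.1
ee_pos: [0.4477, 0.1869, 0.2978]
eef_rot: [-0.057, 0.998, 0.001, -0.002]
ft_force: [0.8, 0.8, 0.3]
width: 0.0006
```

```bash
python3 - <<'E'
from h import *
delta([.446,.195,.27],97)
for n in ["top","wrist"]:
    cp=camera_params(n);p,d=camera(n); cv2.imwrite(f"pics/{n}1.png",p)
    np.save(f"pics/{n}1.npy",d)
    print(cp["camera_matrix"][0,0]); print(cp["world_from_camera"].round(3))
E
```

```text
t 3.1 p [0.4477 0.1869 0.2978] jaw deg 96.5 tilt 0.26 F [0.76 0.76 0.29] M [0.016 0.01  0.039] w 0.0006
 rotvec(deg, tool) [ 0.15 -0.22 -0.5 ]  shift tool now [0.0007 0.0082 0.0278]  shift in target frame [0.0007 0.0083 0.0278]
386.0877259013873
[[-0.014 -0.996  0.093  0.418]
 [-1.     0.016  0.021  0.028]
 [-0.023 -0.092 -0.995  1.134]
 [ 0.     0.     0.     1.   ]]
334.0796617651276
[[-0.115  0.958  0.262  0.376]
 [ 0.993  0.11   0.033  0.179]
 [ 0.002  0.264 -0.965  0.444]
 [ 0.     0.     0.     1.   ]]
```

View pics/wrist1.png

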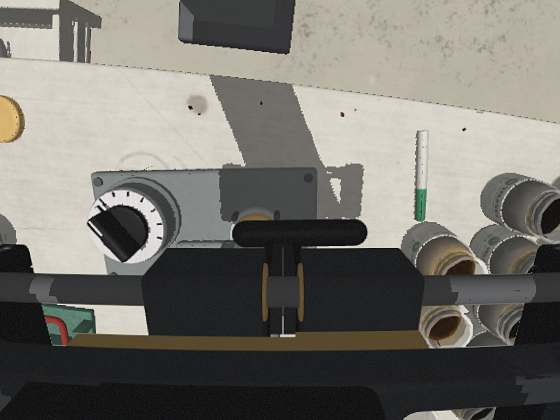

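View pics/top1.png

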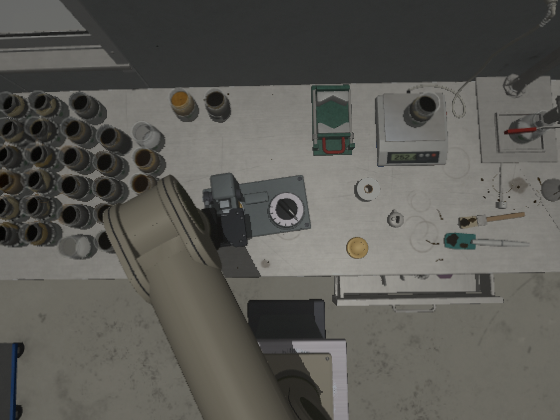

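The wrist view shows the lever bar from (233,232) to (367,232), just ahead of the closed fingers at about (285,290). The knob bar is at about (118,232). I'll check these numerically.

```bash
python3 - <<'E'
from h import *
cp=camera_params("wrist"); d=np.load("pics/wrist1.npy")
print(plane(cp,[(235,232),(366,232),(300,220),(300,245)],[.234]*4).round(4))
for uv in [(245,232),(300,232),(355,232),(300,222)]: print(uv,deproj(cp,[uv],[d[uv[1],uv[0]]]).round(4))
print(proj(cp,[[.446,.195,.243]]))
s=read_state();print(proj(cp,[s["ee_pos"]]))
delta([.443,.194,.27],97)
E
```

```text
[[0.4523 0.156  0.234 ]
 [0.4425 0.2427 0.234 ]
 [0.4392 0.1978 0.234 ]
 [0.4566 0.2001 0.234 ]]
(245, 232) [[0.4489 0.1631 0.2414]]
(300, 232) [[0.4442 0.198  0.2435]]
(355, 232) [[0.4403 0.2328 0.2434]]
(300, 222) [[0.4394 0.1976 0.2378]]
[[294.9926088  233.91652299]]
[[281.9090362  274.11119207]]
t 3.2 p [0.4478 0.1868 0.2979] jaw deg 96.49 tilt 0.26 F [-0.19 -0.36  0.29] M [ 0.032 -0.002  0.002] w 0.0003
 rotvec(deg, tool) [ 0.15 -0.21 -0.51]  shift tool now [0.0039 0.0076 0.0279]  shift in target frame [0.0039 0.0078 0.0279]
```

send_rows --pt "0 0 0 0.001 0.002 0.005 1" --pt "0 0 0 0.001 0.002 0.005 1" --pt "0 0 0 0.001 0.002 0.005 1" --pt "0 0 0 0.001 0.002 0.005 1" --pt "0 0 0 0 0 0.005 1" --pt "0 0 0 0 0 0.005 1" --pt "0 0 0 0 0 0.003 1" --pt "0 0 0 0 0 0.003 1" --pt "0 0 0 0 0 0 1" --pt "0 0 0 0 0 0 1"

```text
time: 4.2
ee_pos: [0.4419, 0.1958, 0.2603]
eef_rot: [-0.057, 0.998, 0.002, -0.002]
ft_force: [-0.4, -0.5, 1.1]
width: 0.0008
```

```bash
python3 - <<'E'
from h import *
delta([.443,.198,.260],97)
E
```

```text
t 4.2 p [0.4419 0.1958 0.2603] jaw deg 96.56 tilt 0.29 F [-0.37 -0.47  1.06] M [-0.051  0.051  0.016] w 0.0008
 rotvec(deg, tool) [ 0.22 -0.18 -0.44]  shift tool now [-0.0013  0.0021  0.0003]  shift in target frame [-0.0013  0.0021  0.0003]
```

Just touching. Now push along the arc.

send_rows --pt "0 0 0 0.003 0 0.005 1" --pt "0 0 0 0.006 0 0.01 1" --pt "0 0 0 0.005 0 0.01 1" --pt "0 0 0 0.005 0 0.01 1" --pt "0 0 0 0.004 0 0.01 1" --pt "0 0 0 0.003 0 0.01 1" --pt "0 0 0 0.002 0 0.01 1" --pt "0 0 0 0.001 0 0.01 1" --pt "0 0 0 0.001 0 0.01 1" --pt "0 0 0 0 0 0.005 1"

```text
time: 5.2
ee_pos: [0.4059, 0.1911, 0.1763]
eef_rot: [-0.056, 0.998, 0.004, -0.005]
ft_force: [-2.7, -2.6, 9.1]
width: 0.0002
```

```bash
python3 - <<'E'
from h import *
delta([.414,.194,.163],97)
E
```

```text
t 5.2 p [0.4059 0.1911 0.1763] jaw deg 96.46 tilt 0.74 F [-2.7  -2.63  9.1 ] M [-0.432  0.856 -0.039] w 0.0002
 rotvec(deg, tool) [ 0.46 -0.58 -0.54]  shift tool now [-0.0085  0.0018  0.0132]  shift in target frame [-0.0084  0.0019  0.0133]
```

send_rows --pt "0 0 0 -0.004 0 0.002 1" --pt "0 0 0 -0.004 0 0.003 1" --pt "0 0 0 -0.001 0 0.004 1" --pt "0 0 0 0 0 0.004 1" --pt "0 0 0 0 0 0.004 1" --pt "0 0 0 0 0 0.004 1" --pt "0 0 0 0 0 0.004 1" --pt "0 0 0 0 0 0.004 1" --pt "0 0 0 0 0 0.004 1" --pt "0 0 0 0 0 0.004 1"

```text
time: 6.2
ee_pos: [0.4115, 0.192, 0.1636]
eef_rot: [-0.055, 0.998, 0.009, -0.01]
ft_force: [-21.2, -11.2, 49.8]
width: 0.0001
```

```bash
python3 - <<'E'
from h import *
delta([.414,.194,.163],97)
E
```

```text
t 6.2 p [0.4115 0.192  0.1636] jaw deg 96.29 tilt 1.48 F [-21.22 -11.21  49.8 ] M [-2.569  4.77   0.104] w 0.0001
 rotvec(deg, tool) [ 1.06 -1.03 -0.7 ]  shift tool now [-0.0027  0.0017  0.0005]  shift in target frame [-0.0027  0.0017  0.0006]
```

send_rows --pt "0 0 0 0 0 -0.01 1" --pt "0 0 0 0 0 -0.012 1" --pt "0.1 -0.1 0 -0.001 0 -0.012 1" --pt "0.1 -0.1 0 -0.003 0 -0.012 1" --pt "0.1 -0.1 0 -0.003 0 -0.012 1" --pt "0.1 -0.1 0 -0.004 0 -0.012 1" --pt "0.1 -0.1 0 -0.006 0 -0.012 1" --pt "0.1 -0.1 0 -0.007 0 -0.012 1" --pt "0.1 -0.1 0 -0.008 0 -0.012 1" --pt "0 0 0 0 0 -0.015 1"

```text
time: 7.2
ee_pos: [0.4505, 0.1947, 0.2959]
eef_rot: [-0.054, 0.999, 0.007, 0.004]
ft_force: [0.2, -0.2, 0.5]
width: 0.0004
```

```bash
python3 - <<'E'
from h import *
delta([.443,.194,.30],97)
E
```

```text
t 7.2 p [0.4505 0.1947 0.2959] jaw deg 96.17 tilt 0.93 F [ 0.16 -0.15  0.46] M [-0.032 -0.019 -0.013] w 0.0004
 rotvec(deg, tool) [ 0.75  0.54 -0.83]  shift tool now [ 0.0075  0.0001 -0.0042]  shift in target frame [ 0.0075  0.0002 -0.0041]
```

```bash
python3 - <<'E'
from h import *
s=delta([.521,.003,.28],96.2)
print(s["joint_positions"].round(3))
E
```

```text
t 7.2 p [0.4505 0.1947 0.2959] jaw deg 96.17 tilt 0.93 F [ 0.16 -0.15  0.46] M [-0.032 -0.019 -0.013] w 0.0004
 rotvec(deg, tool) [ 0.75  0.54 -0.03]  shift tool now [-0.0494 -0.1984  0.0138]  shift in target frame [-0.0494 -0.1982  0.0159]
[-0.797 -0.015  0.3    1.74  -0.004  1.402  1.183]
```

send_rows --pt "0.1 0.1 0 -0.005 -0.02 0 -1" --pt "0.1 0.1 0 -0.008 -0.032 0 -1" --pt "0.1 0.1 0 -0.009 -0.036 0 -1" --pt "0.1 0.1 0 -0.009 -0.036 0 -1" --pt "0.1 0.1 0 -0.009 -0.036 0 -1" --pt "0.1 0 0 -0.007 -0.028 0 -1" --pt "0 0 4 -0.002 -0.008 0 -1" --pt "0 0 8 0 0 0 -1" --pt "0 0 8 0 0 0 -1" --pt "0 0 8 0 0 0 -1"

```text
time: 8.2
ee_pos: [0.5196, -0.0032, 0.2921]
eef_rot: [0.196, 0.98, -0.002, -0.006]
ft_force: [-0.5, 0.7, 0.6]
width: 0.0724
```

```bash
python3 - <<'E'
from h import *
s=delta([.521,.003,.22],-47)
print(s["joint_positions"].round(3))
E
```

```text
t 8.2 p [ 0.5196 -0.0032  0.2921] jaw deg 67.34 tilt 0.74 F [-0.54  0.7   0.65] M [ 0.052 -0.007  0.001] w 0.0724
 rotvec(deg, tool) [-8.7000e-01 -7.0000e-02  1.1434e+02]  shift tool now [0.0003 0.0067 0.072 ]  shift in target frame [ 0.0053 -0.0036  0.0721]
[-0.591  0.074  0.544  1.671 -0.038  1.421  1.133]
```

send_rows --pt "0 0 -6 0 0.003 0 -1" --pt "0 0 -8 0 0.003 0 -1" --pt "0 0 -8 0 0 0 -1" --pt "0 0 -8 0 0 0 -1" --pt "0 0 -8 0 0 0 -1" --pt "0 0 -8 0 0 0 -1" --pt "0 0 -8 0 0 0 -1" --pt "0 0 -7 0 0 0 -1" --pt "0 0 -3 0 0 0 -1" --pt "0 0 0 0 0 0 -1"

```text
time: 9.2
ee_pos: [0.5172, 0.0023, 0.2869]
eef_rot: [-0.369, 0.929, 0.004, -0.015]
ft_force: [0.0, 0.3, -0.5]
width: 0.087
```

```bash
python3 - <<'E'
from h import *
s=delta([.521,.003,.22],133)
print(s["joint_positions"].round(3))
for n in ["wrist","scene"]:
    p,d=camera(n); cv2.imwrite(f"pics/{n}2.png",p); np.save(f"pics/{n}2.npy",d)
E
```

```text
t 9.2 p [0.5172 0.0023 0.2869] jaw deg 133.33 tilt 1.78 F [ 0.    0.25 -0.52] M [ 0.084  0.068 -0.002] w 0.087
 rotvec(deg, tool) [ 1.03 -1.45  0.34]  shift tool now [-0.005  -0.0033  0.0668]  shift in target frame [-0.0033 -0.0021  0.0669]
[-0.549  0.086  0.489  1.669 -0.038  1.429  2.273]
```

View pics/wrist2.png

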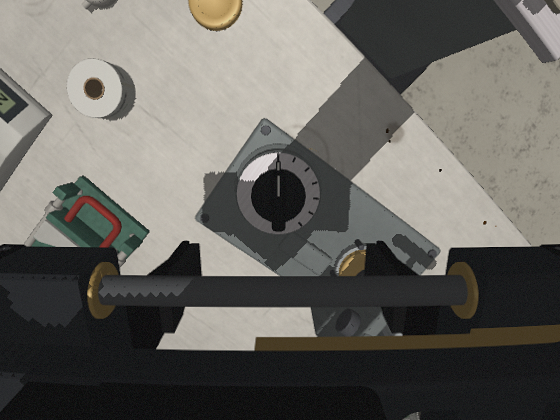

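View pics/scene2.png

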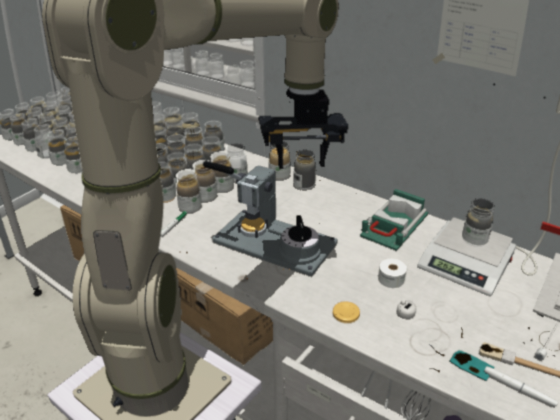

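The scene view shows the lever back up at (222,168) and the cap in its nest. The wrist view shows the knob bar nearly vertical at column 278, with its nose at (278,157), its tail at (278,228) and the dial centre at about (278,193).

```bash
python3 - <<'E'
from h import *
cp=camera_params("wrist"); p=cv2.imread("pics/wrist2.png"); d=np.load("pics/wrist2.npy")
c=p[130:250,210:350]; cv2.imwrite("pics/w2c.png",cv2.convertScaleAbs(cv2.resize(c,None,fx=5,fy=5,interpolation=cv2.INTER_CUBIC),alpha=2,beta=20))
for u,v in [(278,157),(278,170),(278,190),(278,210),(278,226),(270,190),(286,190),(258,195),(298,195)]: print(u,v,deproj(cp,[(u,v)],[d[v,u]]).round(4))
# bar-high pixels
vv,uu=np.mgrid[130:250,210:350]; Pw=deproj(cp,np.c_[uu.ravel(),vv.ravel()],d[130:250,210:350].ravel())
m=(Pw[:,2]>.1)&(Pw[:,2]<.125)&(np.hypot(Pw[:,0]-.52,Pw[:,1]-.002)<.05); q=Pw[m]
print(m.sum(),q.mean(0),q[:,2].min(),q[:,2].max())
r=cv2.minAreaRect((q[:,:2]*1000).astype(np.float32)); print(r)
m=(Pw[:,2]>.06)&(Pw[:,2]<.072)&(np.hypot(Pw[:,0]-.52,Pw[:,1]-.002)<.06);q=Pw[m]; print(q.mean(0)); print(cv2.minEnclosingCircle((q[:,:2]*1000).astype(np.float32)))
E
```

```text
278 157 [[ 0.492  -0.0227  0.0686]]
278 170 [[ 0.5002 -0.0151  0.0916]]
278 190 [[ 0.5126 -0.0037  0.1127]]
278 210 [[0.5274 0.0101 0.1129]]
278 226 [[0.5398 0.0217 0.1116]]
270 190 [[ 0.523  -0.0056  0.0801]]
286 190 [[0.5112 0.0071 0.0799]]
258 195 [[ 0.5359 -0.0113  0.08  ]]
298 195 [[0.5061 0.0199 0.0821]]
825 [0.52058118 0.00418573 0.11204227] 0.10078216157728842 0.11480819210888171
((521.6967163085938, 4.918569564819336), (58.60846710205078, 13.898082733154297), 43.368045806884766)
[0.5179602  0.00111526 0.06751598]
((522.1256713867188, 5.308624744415283), 48.969940185546875)
```

View pics/w2c.png

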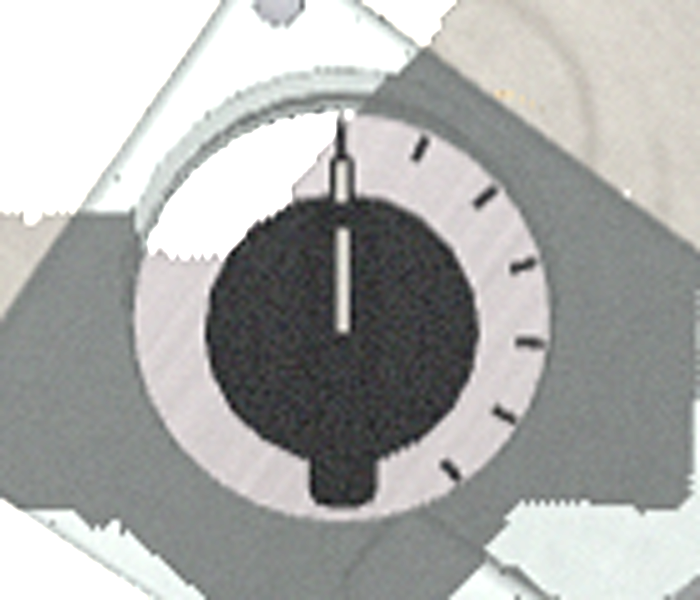

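The knob is at home. The bar centre is about (0.5215, 0.0045) and the axis is at 43.4°, as predicted. Descending with a tilt correction.

```bash
python3 - <<'E'
from h import *
s=delta([.5215,.0045,.14],133.4)
E
```

```text
t 9.3 p [0.5173 0.0023 0.287 ] jaw deg 133.17 tilt 1.76 F [ 0.36 -0.2   0.39] M [ 0.069  0.024 -0.008] w 0.0867
 rotvec(deg, tool) [ 1.02 -1.43 -0.21]  shift tool now [-0.0082 -0.0039  0.1468]  shift in target frame [-0.0046 -0.0013  0.147 ]
```

send_rows --pt "0.2 -0.3 0 -0.001 0 0.01 -1" --pt "0.2 -0.3 0 -0.001 0 0.016 -1" --pt "0.2 -0.3 0 -0.001 0 0.02 -1" --pt "0.2 -0.2 0 -0.001 0 0.02 -1" --pt "0.1 -0.2 0 0 0 0.02 -1" --pt "0.1 -0.1 0 0 0 0.02 -1" --pt "0 0 0 0 0 0.016 -1" --pt "0 0 0 0 0 0.012 -1" --pt "0 0 0 0 0 0.006 -1" --pt "0 0 0 0 0 0 -1"

```text
time: 10.3
ee_pos: [0.5165, 0.0051, 0.136]
eef_rot: [-0.362, 0.932, 0.0, -0.001]
ft_force: [0.3, 1.6, -0.6]
width: 0.0869
```

```bash
python3 - <<'E'
from h import *
s=delta([.5215,.0045,.101],133.4)
E
```

```text
t 10.3 p [0.5165 0.0051 0.136 ] jaw deg 132.5 tilt 0.07 F [ 0.31  1.61 -0.63] M [0.016 0.061 0.019] w 0.0869
 rotvec(deg, tool) [ 0.03 -0.07 -0.9 ]  shift tool now [-0.0033 -0.0039  0.035 ]  shift in target frame [-0.0032 -0.0039  0.035 ]
```

send_rows --pt "0 0 -0.3 -0.001 -0.001 0.004 -1" --pt "0 0 -0.3 -0.001 -0.001 0.005 -1" --pt "0 0 -0.3 -0.001 -0.001 0.005 -1" --pt "0 0 0 0 -0.001 0.005 -1" --pt "0 0 0 0 0 0.005 -1" --pt "0 0 0 0 0 0.004 -1" --pt "0 0 0 0 0 0.003 -1" --pt "0 0 0 0 0 0.002 -1" --pt "0 0 0 0 0 0.001 -1" --pt "0 0 0 0 0 0 -1"

```text
time: 11.3
ee_pos: [0.5233, 0.0043, 0.1009]
eef_rot: [-0.37, 0.929, -0.0, 0.001]
ft_force: [-0.3, -0.4, 0.2]
width: 0.0867
```

```bash
python3 - <<'E'
from h import *
s=delta([.5215,.0045,.101],133.4)
E
```

```text
t 11.3 p [0.5233 0.0043 0.1009] jaw deg 133.45 tilt 0.12 F [-0.3  -0.4   0.15] M [ 0.074 -0.002  0.075] w 0.0867
 rotvec(deg, tool) [-0.07  0.09  0.05]  shift tool now [ 0.0012  0.0014 -0.0001]  shift in target frame [ 0.0012  0.0014 -0.0001]
```

send_rows --pt "0 0 0 0.001 0.001 0 1" --pt "0 0 0 0 0 0 1" --pt "0 0 0 0 0 0 1" --pt "0 0 0 0 0 0 1" --pt "0 0 0 0 0 0 1" --pt "0 0 0 0 0 0 1" --pt "0 0 0 0 0 0 1" --pt "0 0 0 0 0 0 1" --pt "0 0 0 0 0 0 1" --pt "0 0 0 0 0 0 1" --force 40

```text
time: 12.3
ee_pos: [0.5221, 0.0045, 0.1015]
eef_rot: [-0.37, 0.929, -0.0, 0.002]
ft_force: [-0.4, 1.0, 0.1]
width: 0.0153
```

```bash
python3 - <<'E'
from h import *
s=delta([.5215,.0045,.101],133.4)
E
```

```text
t 12.3 p [0.5221 0.0045 0.1015] jaw deg 133.46 tilt 0.18 F [-0.38  0.97  0.13] M [0.683 0.621 0.001] w 0.0153
 rotvec(deg, tool) [-0.1   0.15  0.06]  shift tool now [0.0004 0.0005 0.0005]  shift in target frame [0.0004 0.0005 0.0005]
```

send_rows --pt "0 0 2 0 0 0 1" --pt "0 0 2 0 0 0 1" --pt "0 0 2 0 0 0 1" --pt "0 0 2 0 0 0 1" --pt "0 0 2 0 0 0 1" --pt "0 0 2 0 0 0 1" --pt "0 0 2 0 0 0 1" --pt "0 0 2 0 0 0 1" --pt "0 0 2 0 0 0 1" --pt "0 0 2 0 0 0 1"

```text
time: 13.3
ee_pos: [0.5216, 0.0051, 0.1015]
eef_rot: [-0.198, 0.98, 0.0, 0.001]
ft_force: [0.2, 0.1, 1.3]
width: 0.0138
```

```bash
python3 - <<'E'
from h import *
s=delta([.5215,.0045,.101],133.4-24)
E
```

```text
t 13.3 p [0.5216 0.0051 0.1015] jaw deg 112.79 tilt 0.12 F [0.19 0.14 1.35] M [ 0.061  0.022 -0.076] w 0.0138
 rotvec(deg, tool) [0.02 0.12 3.39]  shift tool now [ 0.0003 -0.0005  0.0005]  shift in target frame [ 0.0003 -0.0005  0.0005]
```

First click passed. On to the second.

send_rows --pt "0 0 3 0 0 0 1" --pt "0 0 3 0 0 0 1" --pt "0 0 3 0 0 0 1" --pt "0 0 3 0 0 0 1" --pt "0 0 3 0 0 0 1" --pt "0 0 3 0 0 0 1" --pt "0 0 3 0 0 0 1" --pt "0 0 3 0 0 0 1" --pt "0 0 2 0 0 0 1" --pt "0 0 0 0 0 0 1"

```text
time: 14.3
ee_pos: [0.5215, 0.0054, 0.1015]
eef_rot: [0.038, 0.999, 0.0, 0.001]
ft_force: [-0.3, -0.6, 0.2]
width: 0.0138
```

```bash
python3 - <<'E'
from h import *
s=delta([.5215,.0045,.101],133.4-72)
print(s["joint_positions"].round(3))
p,d=camera("wrist"); cv2.imwrite("pics/wrist3.png",p)
E
```

```text
t 14.3 p [0.5215 0.0054 0.1015] jaw deg 85.7 tilt 0.11 F [-0.32 -0.56  0.24] M [-0.112  0.015 -0.084] w 0.0138
 rotvec(deg, tool) [ 0.08  0.08 24.3 ]  shift tool now [-0.     -0.0009  0.0005]  shift in target frame [-0.0004 -0.0008  0.0005]
[-0.619  0.254  0.591  1.922 -0.167  1.012  1.542]
```

View pics/wrist3.png

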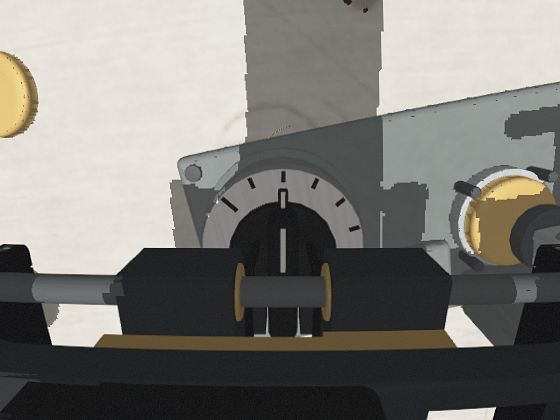

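The knob's nose points at the mark at (283,177). The long home mark is at (228,204) and the first stop at (252,183), so this is the second stop. The cap is in its nest at (515,215). Now I'll turn it 24° more.

send_rows --pt "0 0 3 0 0 0 1" --pt "0 0 3 0 0 0 1" --pt "0 0 3 0 0 0 1" --pt "0 0 3 0 0 0 1" --pt "0 0 3 0 0 0 1" --pt "0 0 3 0 0 0 1" --pt "0 0 3 0 0 0 1" --pt "0 0 2 0 0 0 1" --pt "0 0 1 0 0 0 1" --pt "0 0 0 0 0 0 1"

```text
time: 15.35
ee_pos: [0.5216, 0.0057, 0.1015]
eef_rot: [0.245, 0.969, 0.001, 0.001]
ft_force: [0.1, 0.3, 0.1]
width: 0.0135
```

```bash
python3 - <<'E'
from h import *
s=delta([.5215,.0045,.101],133.4-72)
for n in ["wrist","scene"]:
    p,d=camera(n); cv2.imwrite(f"pics/{n}4.png",p)
E
```

```text
t 15.35 p [0.5216 0.0057 0.1015] jaw deg 61.61 tilt 0.11 F [0.09 0.34 0.15] M [-0.15   0.008 -0.028] w 0.0135
 rotvec(deg, tool) [0.09 0.07 0.21]  shift tool now [-0.0005 -0.0011  0.0005]  shift in target frame [-0.0005 -0.0011  0.0005]
```

View pics/wrist4.png

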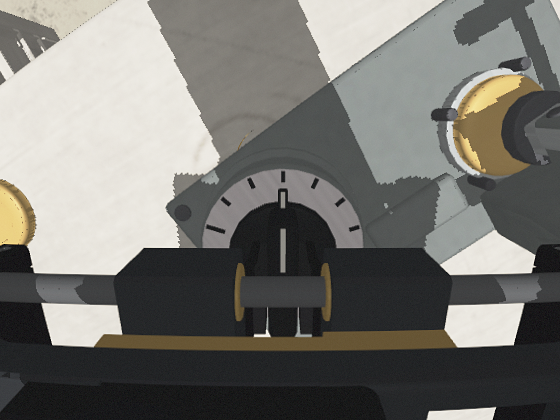

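View pics/scene4.png

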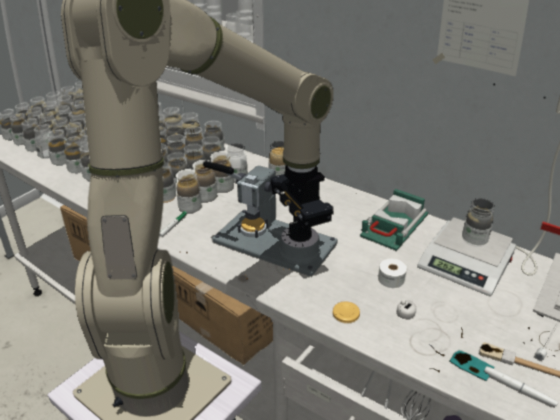

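The nose is on the third mark. To its left are the second at (251,183), the first at (227,203) and the long home mark at (213,229). The scene view shows the lever up, the cap in its nest and the bystanders where they were. I'll hold for one still call, then hand in.

send_rows --pt "0 0 0 0 0 0 1" --pt "0 0 0 0 0 0 1" --pt "0 0 0 0 0 0 1" --pt "0 0 0 0 0 0 1" --pt "0 0 0 0 0 0 1" --pt "0 0 0 0 0 0 1" --pt "0 0 0 0 0 0 1" --pt "0 0 0 0 0 0 1" --pt "0 0 0 0 0 0 1" --pt "0 0 0 0 0 0 1"

```text
time: 16.45
ee_pos: [0.5216, 0.0057, 0.1015]
eef_rot: [0.244, 0.97, 0.001, 0.001]
ft_force: [0.3, 0.8, 0.4]
width: 0.0139
```

```bash
python3 - <<'E'
from h import *
s=delta([.5215,.0045,.101],133.4-72)
close_job()
E
```

```text
t 16.45 p [0.5216 0.0057 0.1015] jaw deg 61.75 tilt 0.12 F [0.33 0.8  0.37] M [-0.135  0.001 -0.108] w 0.0139
 rotvec(deg, tool) [0.1  0.07 0.35]  shift tool now [-0.0005 -0.0011  0.0005]  shift in target frame [-0.0005 -0.0011  0.0005]
the job is handed in; nothing more can be done
```

I stamped the cap, turned the knob to its third stop, and handed the job in at 16.5 s with the knob's bar still gripped.

- **Lever:** I pushed it down with the closed fingers until it met its stop, with about 50 N upward on the tool and the bar at the height given for the stop. It then swung back up, and the camera shows it at rest.
- **Knob:** I gripped the bar at home with a 40 N setting and turned it clockwise about 71.7° (1.25 rad; the third stop is 1.257).
- **Last checks:** The wrist picture shows the nose on the third mark after home, and the jaws are shut on the bar at 13.9 mm. The grasp point is about 6 mm above the grip point. The cap is in its nest, and the spare cap, label roll, counter and marker look unmoved.

I have no direct reading of the lever and knob joints. Their positions come from forces, tool poses and pictures, and none of these disagreed.

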